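Refit driver modules in a control unit and set the test supply

ROBOT

A 6-joint arm with a two-finger parallel gripper is mounted at the origin on the work surface. World frame = base frame: x ahead of the robot, y to its left, z up, the work surface at z = 0. Lengths are in m, angles in rad, forces in N, time in s.
With the tool pointing down it reaches from about 0.275 to 1 m from the base axis. Payload 8.4 kg.
Tool frame: the origin (TCP) lies on the centre line of the jaws, within the pads' length; the fingertips stand 17 mm ahead of it and the grasp point (between the pads) lies 2 mm behind it (bot.tcp_to_tips is the z of the fingertips in the tool frame, in m); z points along the fingers, y is the line along which they close (so a half turn about z gives the same grasp; the last joint's range is limited). The gripper opens to 85 mm and grips with 20 to 120 N. Pads are 22 mm wide; open, the fingers measure 114 mm over their backs; the gripper's body (76 mm by 85 mm) begins 54 mm behind the grasp point. The pads swing forward as they close: fully open they stand 13 mm farther back than shut.
Start: joints at [1.222, 0.353, 1.633, -0, 1.155, -0.002], TCP at [0.212, 0.588, 0.248] pointing down, gripper open.
Joint ranges: [-2.63, 2.63], [-0.92, 2.1], [0.06, 2.66], [-1.3, 4.44], [0, 2.69], [-3.02, 3.02]. Speed limits (rad/s): [2.22, 2.22, 2.79, 3.14, 3.14, 3.14].

INTERFACE

Orientations are given as a unit quaternion [x, y, z, w].
In Python, from workcell import bot, hand, kinematics, get_obs, vision, hand_in gives the robot as it stands. The module is installed in compiled form; this text tells all that it offers. Calls block until the motion is done:
- bot.reach(position, orientation): joint-space move of the TCP to a pose.
- bot.servo_line(position, ori=None, velocity=0.15): straight line of the TCP; ori=None keeps the orientation; velocity is the mean speed in m/s.
- bot.goto_joints(angles): joint-space move.
- hand.move_gripper(opening, strength=None): finger opening in m; strength is the grip in N (None keeps the last); returns when the fingers have stopped.
- bot.dwell(seconds).
- kinematics.solve_ik(position, orientation): joint angles nearest the present ones, or None.
- get_obs(): the state.
- vision.read_camera(name): name is "scene" or "side" or "wrist"; returns a dict with "frame" (420x560x3 uint8, red, green, blue), "intrinsics" (3x3 intrinsics, pixels), "view" (4x4, takes a point from world to camera coordinates). Camera axes: x right, y down, z forward; pixel columns grow to the right and rows downward; lengths in m; the calibration is good to about 2 mm. A picture is of the moment at which its call begins. There is no depth.
A pose or a line that the arm cannot do raises bot.IKError and nothing moves.
- hand_in(): hands the job in; it is judged then, once.
The state is a dict: "time_s": time; "joint_pos": joint angles; "joint_vel": joint speeds; "joint_efforts": joint torques, N m; "position": TCP position; "orientation": TCP orientation; "wrist_force": force on the tool from outside, world axes, zero at the start; "ft_torque": the same for the moment, N m; "gripper_width": finger opening in m; "grip_force": force on a finger pad.
Only numpy, scipy, OpenCV 4.12 (cv2) and the standard library are available. Lean on these libraries where they do the work, as an engineer would, in place of code of your own. Each camera call takes 0.05 s, during which the arm holds its last target. There are 200 camera calls.

TASK

Lever the control unit's cover open with the blade of the yellow pry tool and swing it right back, then set every loose driver module into a pocket of its own inside, heat sink up and contacts down, lying flat on the pocket floor. Shut the cover fully, and only then turn the supply's voltage knob to the green 12 V mark, never going past 15 V on the way. Finish with the pry tool lying flat back in its blue tray, and do not disturb the other things on the bench.

Things in the scene. Friction and masses are not known exactly. Their poses are not given: they have to be found in the camera images.
- housing: control unit: cast aluminium box 280 (x) x 150 (y) mm, rim 60 mm high, walls 4 mm, fixed. Origin: centre of its underside. Its front (pry side) looks to its own -y, where a flange sticks out 12 mm at the rim (edge at y = -87 mm); the cover hinges at the back, y = +75 mm. Inside, a green frame 14 mm above the bench holds three pockets in a row along x. Plug sockets stick out 22 mm at the +x end.
- cover (a joint): angle of the cover about its hinge, rad: 0 shut, grows as the front edge rises, stop at 1.75 (just past upright). A stiff friction hinge: it stays wherever it is left; lifting at the front edge takes about 3 N (0.5 N m at the hinge), shutting less.
- cover_panel: the cover: flat aluminium plate 280 x 162 x 5 mm. Origin: middle of the hinge axis, 62 mm above the bench; axes as the housing's when shut, turning with the cover; the plate spans y = 0 to -162 mm, z = -2 to +3 mm (ribs on top to 6 mm). Shut, it lies flush on rim and front flange: only a blade gets under it, at the pry notch.
- pry_notch (a point): outer mouth of the pry notch in the middle of the front flange, painted red: a slot 50 mm wide and 7 mm high (53 to 60 mm above the bench; this point at 56.5 mm) right under the cover's front edge, running straight in along the housing's +y through flange and wall (16 mm) into the box
- pocket_1 (a point): centre of the floor of the pocket at the housing's -x end, 6 mm above the bench; axes as the housing's. Each pocket is 52 mm (housing x) by 78 mm (housing y) and 8 mm deep. Pockets are 80 mm apart; about 34 mm is free beside each module for a finger, along x.
- pocket_2 (a point): the same for the middle pocket
- pocket_3 (a point): the same for the pocket at the +x end
- module_a: driver module: rigid block 72 (x) x 46 (y) x 40 mm (z), 0.1 to 0.2 kg; ribbed bare aluminium heat sink on its +z face, black case, green board with gold contacts on its -z face. Origin: centre of the -z face. Lies flat, heat sink up, at the start. All modules are alike: any pocket, either way round, 72 mm along the housing's y. None if absent.
- module_b: driver module like module_a, but stood on its 46 x 40 end at the start (72 mm tall), heat sink facing away from the robot. None if absent.
- module_c: driver module like module_b
- tool_tray: blue tray 130 (x) x 180 (y) mm, walls 3 mm thick and 14 mm high, fixed. Origin: centre of its underside
- tray_floor (a point): centre of the tray's floor, 3 mm above the bench
- pry_tool: pry tool 147 mm long, 0.09 kg, lying in the tray: yellow and black handle 85 long, 24 wide (y), 20 mm thick (z), and a straight steel blade 62 long, 18 wide, 2.5 mm thick, at mid-thickness of the handle. Origin: underside of the handle, x from -52.5 mm (handle end) over 32.5 mm (blade root) to 94.5 mm (tip); z up as it lies.
- blade_tip (a point): middle of the blade's tip, 94.5 mm ahead of and 10 mm above the tool's origin
- supply: bench supply: grey case 170 (x) x 120 (y) x 60 mm with controls on its flat top panel, fixed. Origin: centre of its underside
- voltage_knob (a joint): angle of the knob, rad, clockwise from above: 0 = 0 V, 5.236 = 30 V at the last tick (300 degrees). One white tick each 20 degrees = 2 V; 12 V = 2.094 rad, 15 V = 2.618 rad. Turns stiffly (0.04 N m) and stays where left.
- knob_grip (a point): on the knob's axis, 80 mm above the bench, turning with the knob; its x axis lies along the grip bar and points where the white pointer points. Grip bar 46 long, 13 wide, from 68 to 90 mm above the bench, on a round skirt of radius 26 mm
- mark_12v (a point): the green 12 V mark on the top panel, 37 mm from the knob's axis
- flux_jar: amber jar 36 mm across, 42 mm tall; to be left alone
- multimeter: yellow multimeter 160 x 80 x 34 mm; to be left alone
- solder_spool: blue spool 58 mm across, 48 mm tall; to be left alone
- bare_board: green circuit board 120 x 90 mm; to be left alone
- screwdriver: screwdriver; to be left alone
- esd_brush: brush; to be left alone
There are look-alikes about, which are no part of the job. There is more than one size of the pry_tool; the one meant has the size given above.

How it is judged:
By the outcome, as a careful person would: the job done as asked, in the order asked, and still so for the second after the job is handed in, with the robot touching nothing.
Of module_a, module_b, module_c only 2 to 3 are there at a start; the rules pass over those that are not, and their reading is None.
At some moment in a run one of module_a, module_b, module_c may be knocked a few centimetres aside while the robot is not near it.
Once in a run the grip may slacken for a moment while it holds something.
It also fails if it takes over 210 s, if anything falls off the work surface, if the arm or the gripper's body presses on something with over 40 N, if the wrist force passes 120 N, or if a joint passes its speed limit or range.

## Working session

There is one attempt and no reset: what is moved stays moved. The work goes in short steps, each a Python script; the robot and the scene stay as the last script left them, time stands still between calls to the robot, and variables do not carry over. Pictures are saved under pics/ and viewed, at most 14 in all, crops included, and the job is handed in when it is done.

```bash
mkdir -p pics; ls; python3 - <<'E'
from workcell import *
import cv2,numpy as np
for n in ["scene","side","wrist"]:
    d=vision.read_camera(n); cv2.imwrite(f"pics/{n}0.png",d["frame"][:,:,::-1]); np.savez(f"pics/{n}0.npz",**d)
    V=d["view"]; print(n,d["intrinsics"].tolist(),(-V[:3,:3].T@V[:3,3]).round(3),V[:3,:3].round(3).tolist())
o=get_obs();print({k:np.round(v,3).tolist() for k,v in o.items()})
E
```

```text
pics
scene [[390.0060351183445, 0.0, 282.9092179850636], [0.0, 390.0060351183445, 212.35185747826034], [0.0, 0.0, 1.0]] [ 1.033 -0.562  0.689] [[0.759, 0.651, 0.017], [0.423, -0.473, -0.773], [-0.496, 0.594, -0.634]]
side [[485.7685775648894, 0.0, 276.41992107604347], [0.0, 485.7685775648894, 205.14811850117906], [0.0, 0.0, 1.0]] [ 0.337 -1.174  0.869] [[0.987, -0.162, -0.007], [-0.094, -0.542, -0.835], [0.131, 0.825, -0.55]]
wrist [[372.67956071020967, 0.0, 281.37122430772996], [0.0, 372.67956071020967, 209.52784686480942], [0.0, 0.0, 1.0]] [0.15  0.61  0.374] [[0.339, 0.941, -0.001], [0.909, -0.327, 0.259], [0.243, -0.088, -0.966]]
{'time_s': 0.15, 'joint_pos': [1.222, 0.353, 1.634, 0.0, 1.155, -0.002], 'joint_vel': [-0.0, -0.002, -0.0, -0.001, 0.002, -0.0], 'joint_efforts': [0.001, -60.564, -34.234, 0.0, 0.006, -0.0], 'position': [0.212, 0.587, 0.248], 'orientation': [0.173, 0.985, -0.001, -0.0], 'wrist_force': [0.493, -0.083, 0.003], 'ft_torque': [-0.028, -0.017, -0.015], 'grip_force': 0.0, 'gripper_width': 0.086}
```

View pics/scene0.png

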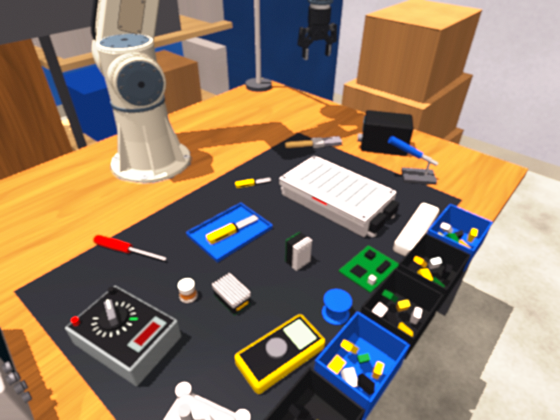

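View pics/side0.png

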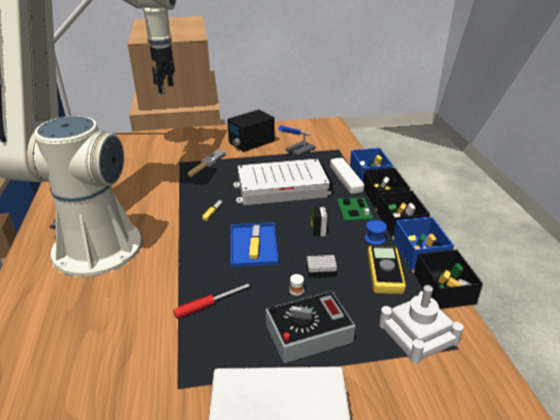

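The scene view shows the housing at (340,192) with its red notch at (318,200). The blue tray with a yellow tool is at (231,229), the supply at (120,330) with its knob at (110,312), one flat module at (231,291) and one standing module at (298,251). There is no third module. There are two pry tool candidates: (231,229) in the tray, and a smaller one at (252,182) on the mat. The one in the tray fits the description, and I'll confirm that with its measured length.

```bash
cat > h.py <<'E'
from workcell import *
import cv2,numpy as np
from scipy.spatial.transform import Rotation as R
def cam(n,save=None):
    d=vision.read_camera(n)
    if save: cv2.imwrite(f"pics/{save}.png",d["frame"][:,:,::-1]); np.savez(f"pics/{save}.npz",**d)
    return d
def load(s): return dict(np.load(f"pics/{s}.npz"))
def ray(d,p):
    V=d["view"];Rm=V[:3,:3]; c=-Rm.T@V[:3,3]
    v=Rm.T@np.linalg.solve(d["intrinsics"],[p[0],p[1],1.]); return c,v
def plane(d,p,z):
    c,v=ray(d,p); return c+v*(z-c[2])/v[2]
def tri(d1,p1,d2,p2):
    A=[];b=[]
    for d,p in((d1,p1),(d2,p2)):
        c,v=ray(d,p);v=v/np.linalg.norm(v);P=np.eye(3)-np.outer(v,v);A.append(P);b.append(P@c)
    return np.linalg.lstsq(np.vstack(A),np.hstack(b),rcond=None)[0]
def proj(d,P):
    q=d["intrinsics"]@(d["view"][:3,:3]@np.asarray(P)+d["view"][:3,3]);return q[:2]/q[2]
def down(yaw): # tool z down; tool y (closing) along world direction yaw+90deg, tool x at yaw
    return (R.from_euler('z',yaw)*R.from_euler('x',np.pi)).as_quat()
def F():
    o=get_obs(); print('t',round(o["time_s"],1),'p',np.round(o["position"],4),'F',np.round(o["wrist_force"],1),'w',round(o["gripper_width"],4),'g',round(float(o["grip_force"]),1))
    return o
E
python3 - <<'E'
from h import *
s,d=load("scene0"),load("side0")
pts={'notch':((318,200),(285,190),.0565),'tray':((231,230),(254,244),.003),'knob':((111,312),(302,314),.09),'modA':((231,291),(321,263),.04),'modB':((298,251),(320,219),.036),'jar':((187,290),(297,284),.02),'spool':((338,306),(376,232),.04),'meter':((280,350),(385,268),.03),'small':((252,182),(212,210),.005)}
for k,(a,b,z) in pts.items(): print(k,tri(s,a,d,b).round(3),plane(s,a,z).round(3),plane(d,b,z).round(3))
# wrist cam in tool frame
w=load("wrist0"); o=get_obs();Rt=R.from_quat(o["orientation"]).as_matrix()
V=w["view"];print((Rt.T@(-V[:3,:3].T@V[:3,3]-o["position"])).round(3),(Rt.T@V[:3,:3].T).round(3).tolist())
E
```

```text
notch [0.573 0.135 0.053] [0.575 0.133 0.056] [0.572 0.126 0.056]
tray [ 0.446 -0.068  0.006] [ 0.443 -0.065  0.003] [ 0.447 -0.066  0.003]
knob [ 0.51  -0.428  0.079] [ 0.518 -0.429  0.09 ] [ 0.508 -0.441  0.09 ]
modA [ 0.608 -0.219  0.033] [ 0.614 -0.224  0.04 ] [ 0.606 -0.224  0.04 ]
modB [ 0.648 -0.042  0.047] [ 0.643 -0.035  0.036] [ 0.652 -0.022  0.036]
jar [ 0.531 -0.277  0.025] [ 0.528 -0.275  0.02 ] [ 0.532 -0.271  0.02 ]
spool [ 0.801 -0.098  0.025] [ 0.805 -0.107  0.04 ] [ 0.793 -0.118  0.04 ]
meter [ 0.774 -0.251  0.021] [ 0.777 -0.255  0.03 ] [ 0.769 -0.261  0.03 ]
small [0.336 0.124 0.008] [0.333 0.127 0.005] [0.336 0.128 0.005]
[ 0.066 -0.    -0.126] [[0.002, -0.966, -0.259], [1.0, 0.001, 0.001], [-0.0, -0.259, 0.966]]
```

```bash
python3 - <<'E'
from h import *
for n,p in {'w_house':(.575,.17,.34),'w_tray':(.46,-.06,.27),'w_mod':(.63,-.13,.27),'w_sup':(.52,-.42,.27)}.items():
    bot.reach(list(p),down(np.pi/2)); cam("wrist",n)
F()
a=[cv2.resize(cv2.imread(f"pics/{n}.png"),(400,300),interpolation=cv2.INTER_AREA) for n in('w_house','w_tray','w_mod','w_sup')]
cv2.imwrite("pics/m1.png",np.vstack([np.hstack(a[:2]),np.hstack(a[2:])]))
E
```

```text
t 5.4 p [ 0.5208 -0.4187  0.2702] F [ 0.7 -0.4 -0.2] w 0.0852 g 0.0
```

View pics/m1.png

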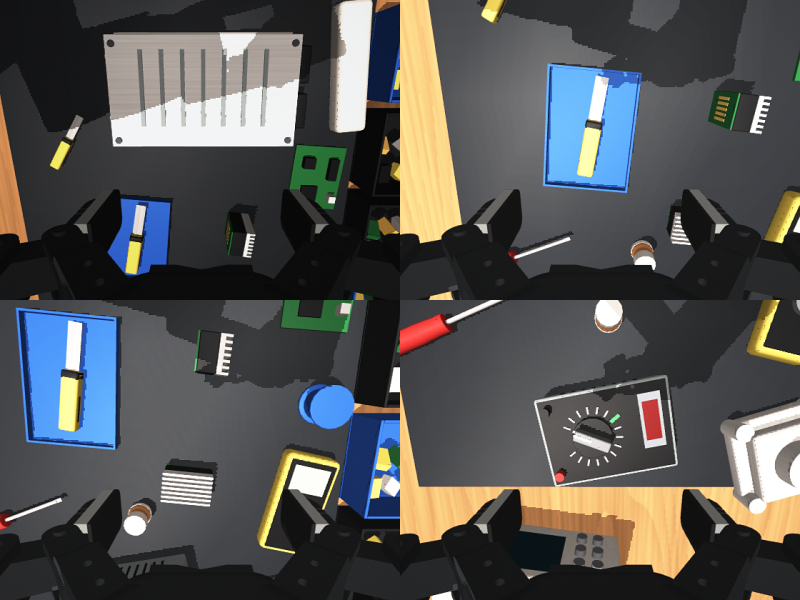

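The montage shows the cover corners at about (104..302, 35..146) in the house tile. The tray tool lies along (590,175)→(600,75), and the small tool at (67,140) is clearly shorter. Module A is flat and ribbed at (188,484). Module B stands with its contacts towards the robot. The knob is at (594,437) with the green mark at (615,418). Next I'll measure these by contour.

```bash
cat >> h.py <<'E'
def hsv(d): return cv2.cvtColor(d["frame"],cv2.COLOR_RGB2HSV)
def mask(d,lo,hi): return cv2.inRange(hsv(d),np.array(lo),np.array(hi))
def blobs(m,amin=30):
    n,l,s,c=cv2.connectedComponentsWithStats(m)
    return [(s[i][4],c[i].round(1).tolist(),s[i][:4].tolist()) for i in range(1,n) if s[i][4]>=amin]
def rect(m,box=None):
    if box: k=np.zeros_like(m);x,y,X,Y=box;k[y:Y,x:X]=m[y:Y,x:X];m=k
    c=max(cv2.findContours(m,0,1)[0],key=cv2.contourArea);return cv2.boxPoints(cv2.minAreaRect(c)),c
E
python3 - <<'E'
from h import *
T=load("w_tray"); 
y=mask(T,(20,90,80),(35,255,255)); print('yellow',blobs(y,100))
r,c=rect(y,(200,80,330,270)); P=np.array([plane(T,p,.02)[:2] for p in r]); print('handle',P.round(4).tolist(),[round(np.linalg.norm(P[i]-P[i-1]),4) for i in range(4)])
g=mask(T,(0,0,150),(180,60,255)); print('white',blobs(g,100))
r,c=rect(g,(200,80,300,190)); P=np.array([plane(T,p,.014)[:2] for p in r]); print('blade',P.round(4).tolist(),[round(np.linalg.norm(P[i]-P[i-1]),4) for i in range(4)])
b=mask(T,(100,120,60),(125,255,255)); r,c=rect(b,(180,70,360,285)); P=np.array([plane(T,p,.014)[:2] for p in r]); print('tray',P.round(4).tolist(),[round(np.linalg.norm(P[i]-P[i-1]),4) for i in range(4)],P.mean(0))
S=load("w_sup"); gm=mask(S,(50,100,100),(80,255,255)); print('green',blobs(gm,5)); 
for n in("scene0","side0"):
    d=load(n); m=mask(d,(0,150,100),(6,255,255))|mask(d,(174,150,100),(180,255,255)); print(n,'red',blobs(m,4))
H=load("w_house")["frame"][20:240,130:450,::-1]; H=cv2.resize(H,(800,550),interpolation=cv2.INTER_CUBIC); 
K=S["frame"][80:300,160:420,::-1]; K=cv2.resize(K,(709,600),interpolation=cv2.INTER_CUBIC)
cv2.imwrite("pics/Hc.png",H);cv2.imwrite("pics/Kc.png",K)
E
```

```text
yellow [(np.int32(16864), [33.2, 194.7], [0, 0, 86, 340]), (np.int32(649), [129.6, 13.4], [114, 0, 35, 33]), (np.int32(393), [264.3, 213.9], [248, 177, 34, 71]), (np.int32(1955), [536.7, 303.5], [510, 267, 50, 74])]
handle [[0.4239, -0.1334], [0.438, -0.0604], [0.461, -0.0646], [0.4479, -0.138]] [np.float64(0.0245), np.float64(0.0743), np.float64(0.0233), np.float64(0.0745)]
white [(np.int32(1137), [277.5, 137.5], [264, 106, 28, 64]), (np.int32(688), [503.2, 160.0], [490, 134, 31, 54]), (np.int32(117), [556.2, 317.3], [550, 304, 10, 22]), (np.int32(134), [115.8, 318.9], [104, 314, 19, 13]), (np.int32(135), [447.0, 319.0], [441, 314, 18, 13]), (np.int32(380), [199.3, 346.7], [160, 332, 79, 30]), (np.int32(350), [343.3, 365.6], [327, 358, 31, 20])]
blade [[0.442, -0.0508], [0.4537, 0.0101], [0.4716, 0.007], [0.4607, -0.0542]] [np.float64(0.019), np.float64(0.062), np.float64(0.0182), np.float64(0.0622)]
tray [[0.3606, -0.1529], [0.3875, 0.0259], [0.5172, 0.0143], [0.5066, -0.1678]] [np.float64(0.1467), np.float64(0.1807), np.float64(0.1302), np.float64(0.1824)] [ 0.44295335 -0.07013945]
green [(np.int32(88), [300.4, 165.4], [293, 159, 15, 14])]
scene0 red [(np.int32(27), [319.3, 200.4], [313, 197, 14, 8]), (np.int32(377), [112.7, 243.4], [94, 236, 38, 17]), (np.int32(72), [74.5, 320.5], [70, 316, 9, 10]), (np.int32(200), [146.3, 333.5], [135, 323, 24, 22])]
side0 red [(np.int32(6), [288.5, 188.0], [286, 188, 6, 1]), (np.int32(407), [193.4, 305.7], [174, 295, 41, 23]), (np.int32(90), [331.2, 306.6], [325, 300, 13, 14]), (np.int32(46), [286.0, 335.8], [283, 332, 7, 9])]
```

View pics/Hc.png

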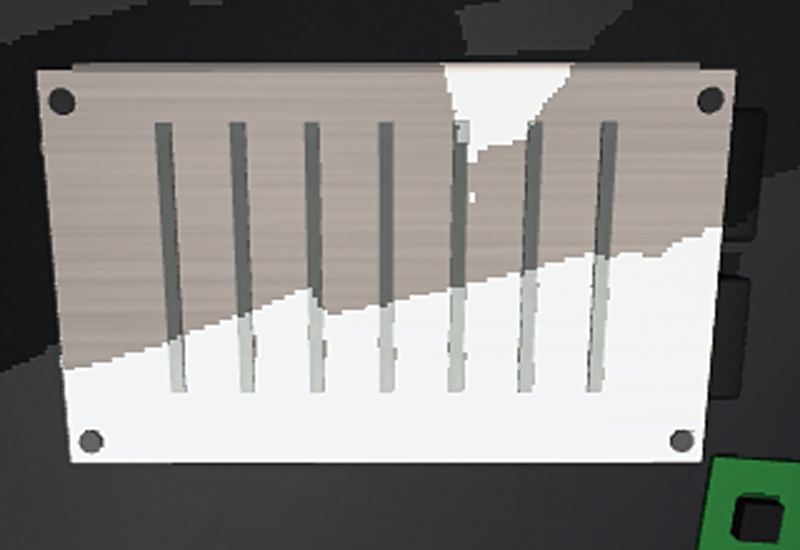

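View pics/Kc.png

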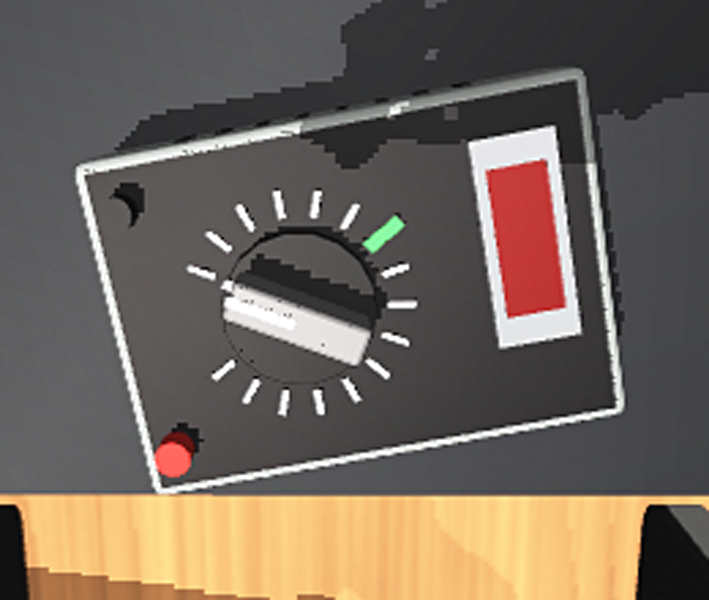

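Tick count: the 0 V tick is at (200,272) in the crop, and the sixth tick clockwise after it is the green one at (384,233), i.e. 12 V. The pointer's white end is on the left at (230,300), so the knob is near 0. The tray tool measures 147 mm with a 62×18 blade, so it's the one meant. Cover corners in the crop are (38,70), (736,70), (703,462) and (71,462).

```bash
python3 - <<'E'
from h import *
H=load("w_house"); C=[plane(H,(130+u/2.5,20+v/2.5),.065)[:2] for u,v in((38,70),(736,70),(703,462),(71,462))]
C=np.array(C);print(C.round(4).tolist(),[round(np.linalg.norm(C[i]-C[i-1]),4) for i in range(4)])
ex=(C[1]-C[0])+(C[2]-C[3]);ex/=np.linalg.norm(ex);ey=np.array([-ex[1],ex[0]]);yaw=np.arctan2(ex[1],ex[0])
front=(C[2]+C[3])/2;back=(C[0]+C[1])/2; mid=C.mean(0); c0=mid+ey*.006
print('yaw',np.degrees(yaw),'house origin',c0,'front',front,'back',back)
s,d=load("scene0"),load("side0")
print('notch',tri(s,(319.3,200.4),d,(288.5,188)),plane(s,(319.3,200.4),.0555),'pred',c0-ey*.087)
S=load("w_sup"); k=lambda u,v:(160+u/2.727,80+v/2.727)
t=[(200,272),(218,241),(246,217),(279,204),(317,203),(349,216),(384,233),(396,270),(402,304),(396,340),(377,368),(351,390),(320,401),(284,402),(251,391),(223,370)]
P=np.array([plane(S,k(*p),.06)[:2] for p in t]); A=np.c_[2*P,np.ones(16)]; x=np.linalg.lstsq(A,(P**2).sum(1),rcond=None)[0]; kc=x[:2];print('knob',kc,'r',np.sqrt(x[2]+kc@kc))
a=np.degrees(np.arctan2(*(P-kc).T[::-1])); print('tick ang',a.round(1)); 
b=[plane(S,k(*p),.09)[:2] for p in((226,302),(365,347))]; print('bar',b,np.degrees(np.arctan2(*(b[0]-b[1])[::-1])),np.linalg.norm(b[0]-b[1]),(b[0]+b[1])/2)
q=[plane(S,k(*p),.06)[:2] for p in((80,168),(578,74),(620,410),(160,490))];print('supply',np.round(q,3).tolist())
E
```

```text
[[0.4381, 0.2953], [0.7166, 0.2961], [0.7184, 0.1347], [0.4379, 0.134]] [np.float64(0.1614), np.float64(0.2786), np.float64(0.1614), np.float64(0.2805)]
yaw 0.16059046643331096 house origin [0.57774465 0.22103292] front [0.57818148 0.13434055] back [0.57734145 0.29572534]
notch [0.58335833 0.12579114 0.06315091] [0.57752805 0.13474798 0.0555    ] pred [0.57798849 0.13403327]
knob [ 0.50981733 -0.42659081] r 0.034882109711912745
tick ang [ 161.6  141.5  120.9  101.2   80.4   61.4   41.    20.3    0.5  -20.6
  -40.1  -59.9  -78.8  -99.5 -119.3 -139.2]
bar [array([ 0.48792218, -0.41930294]), array([ 0.53085207, -0.43353423])] 161.65960465465827 0.04522726076167834 [ 0.50938713 -0.42641858]
supply [[0.438, -0.381], [0.599, -0.351], [0.621, -0.464], [0.46, -0.494]]
```

```bash
python3 - <<'E'
from h import *
print(bot.tcp_to_tips)
yaw=np.radians(79.5);u=np.array([np.cos(yaw),np.sin(yaw)]);g=np.array([.4456,-.0841])+.012*u
q=down(yaw)
bot.reach([*g,.12],q); hand.move_gripper(.05); bot.servo_line([*g,.05],velocity=.2); F()
bot.servo_line([*g,.0225],velocity=.05); F()
hand.move_gripper(.02,100); F()
bot.servo_line([*g,.12],velocity=.15); F()
bot.reach([.578,.005,.13],down(np.pi/2)); F()
cam("side","s1");d=cam("scene","c1")
w=cam("wrist","w1")
a=cv2.resize(d["frame"][120:300,200:440,::-1],(560,420)); b=cv2.resize(load("s1")["frame"][120:330,140:420,::-1],(560,420))
cv2.imwrite("pics/m2.png",cv2.resize(np.hstack([a,b]),(800,300)))
for n in("c1","s1"):
    m=mask(load(n),(20,90,80),(35,255,255));print(n,blobs(m,15))
E
```

```text
0.017
t 7.7 p [ 0.4477 -0.0723  0.0501] F [0.3 0.2 0.6] w 0.0499 g 0.0
t 8.4 p [ 0.4477 -0.0723  0.0223] F [-0.3 -0.6 -0.3] w 0.0497 g 0.0
t 8.8 p [ 0.448  -0.0723  0.0231] F [-1.7 -0.4  7.2] w 0.0221 g 89.7
t 9.6 p [ 0.4473 -0.0722  0.1195] F [-0.2 -0.8 -1.7] w 0.022 g 89.3
t 10.3 p [0.5771 0.0053 0.1285] F [-1.4  0.2 -0.6] w 0.0216 g 89.3
c1 [(np.int32(1683), [425.6, 12.8], [371, 0, 108, 28]), (np.int32(223), [386.2, 94.7], [347, 80, 80, 28]), (np.int32(551), [219.3, 112.7], [175, 93, 94, 41]), (np.int32(272), [195.0, 109.1], [171, 98, 48, 24]), (np.int32(106), [317.1, 115.7], [312, 105, 13, 20]), (np.int32(265), [243.7, 126.6], [225, 116, 40, 22]), (np.int32(33), [358.6, 121.1], [355, 118, 7, 8]), (np.int32(16), [351.1, 124.0], [348, 121, 7, 6]), (np.int32(25), [317.4, 126.9], [313, 124, 10, 7]), (np.int32(257), [260.6, 137.1], [244, 128, 28, 18]), (np.int32(179), [425.2, 141.6], [413, 135, 26, 16]), (np.int32(27), [188.3, 139.9], [182, 137, 14, 6]), (np.int32(77), [352.7, 149.0], [344, 143, 16, 11]), (np.int32(969), [452.7, 160.7], [430, 144, 50, 43]), (np.int32(699), [52.8, 166.
[... 1839 characters left out ...]
0, 406.8], [78, 389, 27, 31]), (np.int32(18), [54.4, 395.7], [52, 394, 6, 4]), (np.int32(56), [105.4, 416.3], [100, 412, 11, 8])]
s1 [(np.int32(52), [377.8, 159.4], [375, 155, 7, 10]), (np.int32(22), [197.5, 166.9], [190, 162, 16, 11]), (np.int32(20), [376.0, 184.9], [374, 183, 5, 5]), (np.int32(20), [387.0, 187.6], [385, 186, 6, 4]), (np.int32(179), [296.2, 197.9], [291, 188, 12, 20]), (np.int32(52), [402.2, 206.6], [398, 202, 9, 11]), (np.int32(112), [208.0, 213.1], [202, 206, 14, 15]), (np.int32(30), [411.9, 237.7], [409, 235, 6, 7]), (np.int32(45), [431.1, 238.8], [427, 234, 9, 11]), (np.int32(707), [385.9, 277.1], [368, 245, 38, 49]), (np.int32(155), [446.9, 278.0], [438, 270, 22, 16])]
```

View pics/m2.png

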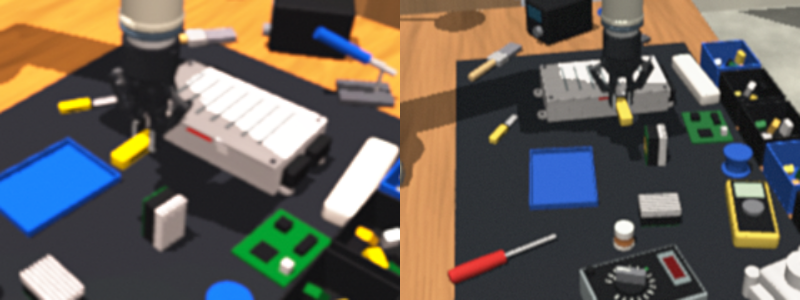

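The tool is held with the blade pointing forward. I'll move it to just in front of the notch and check the tip height there.

```bash
cat >> h.py <<'E'
TX,TZ=.0825,.010
def tip(p,pitch=0,v=.1):  # blade tip to p, blade along +y
    q=(R.from_euler('z',np.pi/2)*R.from_euler('x',np.pi)).as_quat()
    bot.servo_line([p[0],p[1]-TX,p[2]+TZ],q,velocity=v)
E
python3 - <<'E'
from h import *
bot.servo_line([.578,.005,.09],down(np.pi/2))
tip((.578,.120,.0565)); bot.dwell(.3); o=F()
T=o["position"]+R.from_quat(o["orientation"]).apply([TX,0,TZ]); print('tip est',T, R.from_quat(o["orientation"]).as_matrix()[:,2])
out=[]
for n,x in(("scene","c2"),("side","s2"),("wrist","w2")):
    d=cam(n,x); p=proj(d,T); print(n,p, 'mouth',proj(d,[.578,.134,.0565]))
    u,v=(p+.5).astype(int); h=45 if n!="wrist" else 90
    c=d["frame"][max(v-h,0):v+h,u-h:u+h,::-1]; out.append(cv2.resize(c,(266,266),interpolation=cv2.INTER_CUBIC))
cv2.imwrite("pics/m3.png",np.hstack(out))
E
```

```text
t 11.7 p [0.5782 0.0372 0.0667] F [ 0.7 -0.3 -1. ] w 0.0222 g 89.3
tip est [0.57819602 0.11969175 0.05672699] [ 3.71847244e-04 -2.28306703e-05 -9.99999931e-01]
scene [316.14434363 202.72333164] mouth [319.30377462 200.30227705]
side [287.19536061 190.74116242] mouth [286.33180893 188.49756034]
wrist [283.4854156   57.27495178] mouth [282.99807037  11.0801057 ]
```

View pics/m3.png

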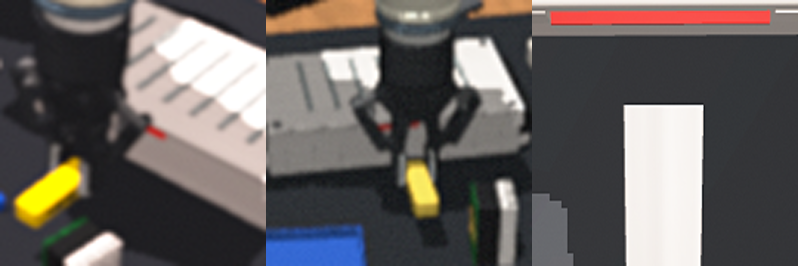

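In the wrist view the blade tip is at row 57, centred on the red notch band as predicted, and its apparent width confirms the height. Inserting now.

```bash
python3 - <<'E'
from h import *
for y in(.130,.137,.144,.151,.157):
    tip((.578,y,.0565),v=.04); o=F()
    if np.abs(o["wrist_force"][:2]).max()>12: break
E
```

```text
t 12.2 p [0.578  0.0479 0.0665] F [-0.3 -0.3 -1.4] w 0.0218 g 89.3
t 12.6 p [0.578  0.0548 0.0665] F [-0.1 -0.7 -1.9] w 0.0218 g 89.3
t 12.9 p [0.578  0.0617 0.0665] F [ 0.   0.2 -1.4] w 0.0215 g 89.3
t 13.2 p [0.578  0.0688 0.0665] F [-0.3 -0.1 -0.6] w 0.022 g 89.3
t 13.5 p [0.578  0.0747 0.0665] F [-0.2  0.   0.1] w 0.0218 g 89.3
```

```bash
python3 - <<'E'
from h import *
HY,HZ,r=.296,.062,.139
for th in list(np.arange(.1,1.71,.1))+[1.74,1.77]:
    y=HY-r*np.cos(th)-.0035*np.sin(th); z=HZ+r*np.sin(th)-.0035*np.cos(th)
    tip((.578,y,z),v=.08); o=get_obs(); print(round(th,2),np.round(o["wrist_force"],1),round(o["gripper_width"],4),end=' | ')
    if np.linalg.norm(o["wrist_force"])>25: print("STOP");break
F()
a=cam("scene","c3")["frame"];b=cam("side","s3")["frame"]
cv2.imwrite("pics/m4.png",cv2.resize(np.hstack([a,b]),(800,300))[:,:,::-1])
E
```

```text
0.1 [-0.7  0.2 -1.2] 0.0217 | 0.2 [ 0.3  0.7 -0.5] 0.0218 | 0.3 [-0.1  1.1 -0.8] 0.0221 | 0.4 [ 0.9 -0.9 -1.1] 0.0219 | 0.5 [-0.7  0.1 -0.8] 0.022 | 0.6 [ 0.3  0.2 -1. ] 0.0215 | 0.7 [ 0.5 -0.2 -1.4] 0.0219 | 0.8 [-0.1  0.3 -0.6] 0.0218 | 0.9 [ 0.3  0.3 -0.9] 0.0224 | 1.0 [-0.3  1.6 -1.7] 0.0218 | 1.1 [-0.3  0.2 -1.6] 0.0221 | 1.2 [ 0.3  0.7 -1.2] 0.0218 | 1.3 [-0.7  0.1 -1.8] 0.0217 | 1.4 [ 0.4  0.5 -1.4] 0.0219 | 1.5 [ 0.5 -0.1 -0.7] 0.0219 | 1.6 [-0.3 -0.6  0.1] 0.0217 | 1.7 [ 0.1 -0.   0.1] 0.0216 | 1.74 [-0.6  0.7 -0.7] 0.0217 | 1.77 [ 0.3 -3.6 -0.5] 0.0219 | t 19.6 p [0.578  0.2371 0.2089] F [ 0.3 -3.6 -0.5] w 0.0219 g 89.9
```

View pics/m4.png

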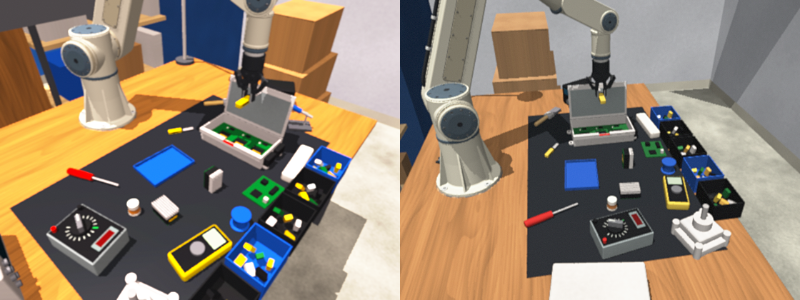

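The cover is up and the green frame is visible inside. I'll nudge it to the stop, put the tool back, then look into the box.

```bash
python3 - <<'E'
from h import *
HY,HZ,r=.296,.062,.139
for th in(1.79,1.81,1.83):
    y=HY-r*np.cos(th)-.0035*np.sin(th); z=HZ+r*np.sin(th)-.0035*np.cos(th)
    tip((.578,y,z),v=.03); o=F()
    if abs(o["wrist_force"][1])>12: break
p=o["position"]
bot.servo_line([.578,.10,.22]); 
q=down(np.radians(79.5)); bot.reach([.4477,-.0723,.12],q); bot.servo_line([.4477,-.0723,.04],velocity=.15); bot.servo_line([.4477,-.0723,.0236],velocity=.03); F()
hand.move_gripper(.05); bot.servo_line([.4477,-.0723,.12]); F()
hand.move_gripper(.085)
bot.reach([.575,.15,.30],down(np.pi/2)); cam("wrist","w_house2")
bot.reach([.63,-.11,.27],down(np.pi/2)); d=cam("wrist","w_mod2")
a=[cv2.imread(f"pics/{n}.png") for n in('w_house2','w_mod2')]
cv2.imwrite("pics/m5.png",cv2.resize(np.hstack(a),(800,300)))
E
```

```text
t 19.9 p [0.578  0.2376 0.2084] F [ -0.3 -16.7   4.2] w 0.0219 g 90.4
t 23.3 p [ 0.4476 -0.0723  0.0235] F [-0.4  0.3 -0.6] w 0.0217 g 89.7
t 24.5 p [ 0.4473 -0.0722  0.1195] F [-0.6  0.2 -0.4] w 0.05 g 0.0
```

View pics/m5.png

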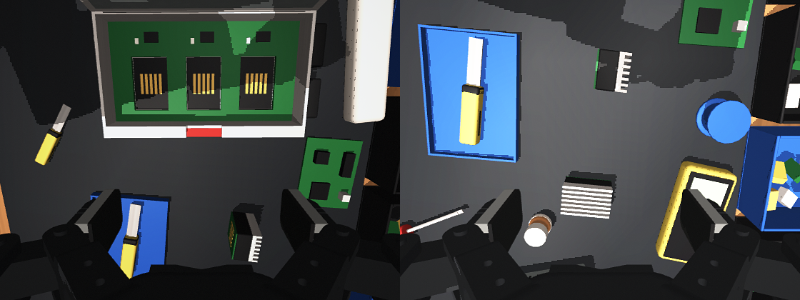

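The tool is back in the tray, and the three pockets are visible at tile (150,83), (204,83) and (257,83). Now I'll measure the pockets and modules.

```bash
python3 - <<'E'
from h import *
H=load("w_house2")
gr=mask(H,(45,60,20),(90,255,255)); 
hole=np.zeros_like(gr); hole[65:170,160:430]=255-gr[65:170,160:430]
cs=cv2.findContours(cv2.morphologyEx(hole,cv2.MORPH_CLOSE,np.ones((3,3))),0,1)[0]
for c in cs:
    if 1200<cv2.contourArea(c)<8000:
        x,y,w,h=cv2.boundingRect(c); P=np.array([plane(H,p,.014)[:2] for p in((x,y),(x+w,y),(x+w,y+h),(x,y+h))]);print('pocket',(x,y,w,h),P.mean(0).round(4),np.ptp(P,0).round(4))
M=load("w_mod2")
w=mask(M,(0,0,120),(180,70,255)); k=np.ones((5,5))
w=cv2.morphologyEx(w,cv2.MORPH_CLOSE,np.ones((9,9)))
print([b for b in blobs(w,300)])
r,c=rect(w,(210,230,310,315)); P=np.array([plane(M,p,.04)[:2] for p in r]);print('A',P.round(4).tolist(),P.mean(0),[round(np.linalg.norm(P[i]-P[i-1]),4) for i in range(4)])
cv2.imwrite("pics/Mc.png",np.hstack([cv2.resize(M["frame"][50:150,250:350,::-1],(400,400),interpolation=2),cv2.resize(M["frame"][225:325,210:310,::-1],(400,400),interpolation=2)]))
E
```

```text
pocket (185, 80, 51, 74) [0.4974 0.2055] [0.0584 0.077 ]
pocket (335, 79, 51, 75) [0.6579 0.2061] [0.0589 0.0779]
pocket (260, 79, 50, 75) [0.5772 0.2061] [0.0549 0.0779]
pocket (357, 65, 73, 105) [0.6934 0.2042] [0.0868 0.1093]
[(np.int32(1291), [103.9, 85.7], [93, 52, 23, 69]), (np.int32(971), [312.3, 100.7], [300, 72, 25, 58]), (np.int32(617), [550.3, 134.5], [539, 117, 21, 34]), (np.int32(1162), [434.3, 265.0], [406, 248, 54, 41]), (np.int32(3139), [260.2, 280.4], [224, 255, 74, 51]), (np.int32(602), [541.0, 275.7], [528, 257, 32, 35]), (np.int32(421), [49.4, 308.9], [9, 293, 80, 33]), (np.int32(1219), [192.2, 323.4], [173, 299, 39, 47])]
A [[0.5679, -0.2375], [0.5743, -0.187], [0.6464, -0.1943], [0.6425, -0.2454]] [ 0.60777212 -0.21602848] [np.float64(0.075), np.float64(0.0509), np.float64(0.0726), np.float64(0.0512)]
```

View pics/Mc.png

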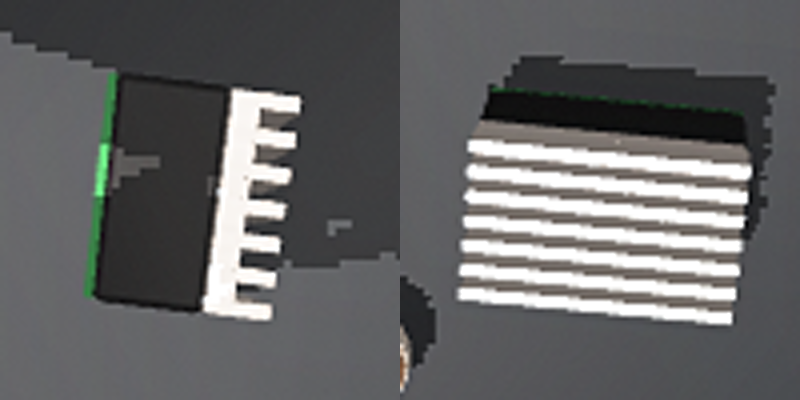

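```bash
python3 - <<'E'
from h import *
M=load("w_mod2")
def quad(px,off,z):
    P=np.array([plane(M,(off[0]+u/4,off[1]+v/4),z)[:2] for u,v in px]); L=[round(np.linalg.norm(P[i]-P[(i+1)%4]),4) for i in range(4)]
    e=(P[1]-P[0])+(P[2]-P[3]); print(P.mean(0).round(4),L,'yaw',np.degrees(np.arctan2(e[1],e[0])).round(1)); 
quad([(68,138),(352,163),(335,322),(58,298)],(210,225),.04)
quad([(115,72),(300,97),(271,320),(90,297)],(250,50),.072)
# IK check: tilt
for yb in (-7,):
  for t in(0,30,50,65,75):
    q=(R.from_euler('z',np.radians(yb))*R.from_euler('y',-np.radians(t))*R.from_euler('z',np.pi/2+np.pi/2)*R.from_euler('x',np.pi)).as_quat()
    s=kinematics.solve_ik([.62,-.03,.06],q); print(t,R.from_quat(q).as_matrix()[:,2].round(2),None if s is None else np.round(s,2))
    q=(R.from_euler('z',np.radians(yb))*R.from_euler('y',-np.radians(t))*R.from_euler('x',np.pi)).as_quat()
    s=kinematics.solve_ik([.62,-.03,.06],q); print(t,R.from_quat(q).as_matrix()[:,2].round(2),None if s is None else np.round(s,2))
E
```

```text
[ 0.6083 -0.2183] [np.float64(0.0732), np.float64(0.0457), np.float64(0.0736), np.float64(0.0456)] yaw -5.4
[ 0.6437 -0.0356] [np.float64(0.0383), np.float64(0.0451), np.float64(0.0388), np.float64(0.0452)] yaw -7.1
0 [ 0.  0. -1.] [-0.05  0.57  1.77  0.    0.8  -1.5 ]
0 [-0. -0. -1.] [-0.05  0.57  1.77 -0.    0.8   1.64]
30 [ 0.5  -0.06 -0.87] None
30 [ 0.5  -0.06 -0.87] None
50 [ 0.76 -0.09 -0.64] [-0.    0.6   2.32  3.29  0.65  1.53]
50 [ 0.76 -0.09 -0.64] [-0.    0.6   2.32  3.29  0.65 -1.61]
65 [ 0.9  -0.11 -0.42] [0.01 0.8  2.39 3.27 1.18 1.58]
65 [ 0.9  -0.11 -0.42] [ 0.01  0.8   2.39  3.27  1.18 -1.56]
75 [ 0.96 -0.12 -0.26] [0.02 0.97 2.38 3.28 1.52 1.6 ]
75 [ 0.96 -0.12 -0.26] [ 0.02  0.97  2.38  3.28  1.52 -1.54]
```

A is at (0.608,-0.218) with yaw -5.4°, measuring 73×46. B is at (0.644,-0.036) with its heat sink facing yaw -7°, measuring 38×45. Both sizes match the description. I'll place A in the -x pocket first.

```bash
cat >> h.py <<'E'
OX,PY=.5777,.206
def pick(c,yaw,z=.029):
    q=down(yaw); bot.reach([c[0],c[1],.13],q); hand.move_gripper(.075); bot.servo_line([c[0],c[1],z+.02],velocity=.15); bot.servo_line([c[0],c[1],z],velocity=.05); F()
    hand.move_gripper(.03,60); F(); bot.servo_line([c[0],c[1],.13],velocity=.12); F()
E
python3 - <<'E'
from h import *
pick((.6083,-.2183),np.radians(-5.4))
bot.servo_line([.6,-.1,.15],velocity=.3)
bot.reach([OX-.08,PY-.03,.14],down(np.pi/2)); F()
d=cam("wrist","w4"); a=d["frame"]; b=cam("side","s4")["frame"][60:270,140:420]
cv2.imwrite("pics/m6.png",np.hstack([cv2.resize(a,(400,300)),cv2.resize(b,(400,300))])[:,:,::-1])
E
```

```text
t 30.1 p [ 0.6081 -0.2182  0.0287] F [ 0.3 -0.8  0.8] w 0.0747 g 0.0
t 30.5 p [ 0.6087 -0.2184  0.0295] F [-0.3  0.8  3. ] w 0.045 g 62.6
t 31.5 p [ 0.6077 -0.2181  0.1291] F [-0.6  0.3 -2.3] w 0.045 g 61.9
t 33.2 p [0.4984 0.1751 0.1399] F [ 0.1  0.1 -1.6] w 0.0452 g 62.0
```

View pics/m6.png

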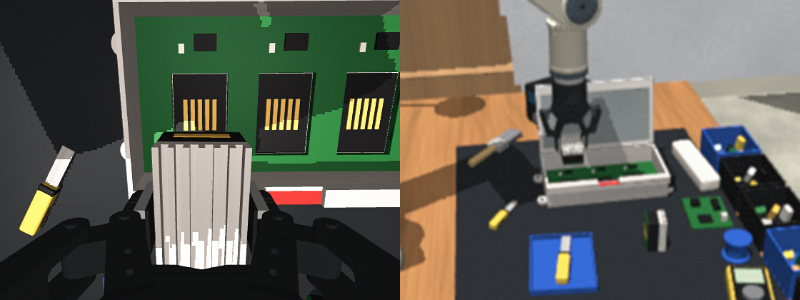

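```bash
python3 - <<'E'
from h import *
d=load("w4"); o=get_obs(); s=1.4
for p in((152,147),(250,146)): print('mod end',plane(d,(p[0]*s,p[1]*s),o["position"][2]+.011).round(4))
for p in((173,74),(228,74),(260,73),(315,73),(310,154),(257,154)): print('pocket',plane(d,(p[0]*s,p[1]*s),.014).round(4))
E
```

```text
mod end [0.476  0.2108 0.151 ]
mod end [0.5197 0.2112 0.151 ]
pocket [0.4726 0.2442 0.014 ]
pocket [0.5227 0.2442 0.014 ]
pocket [0.5518 0.245  0.014 ]
pocket [0.6019 0.2449 0.014 ]
pocket [0.6053 0.1683 0.014 ]
pocket [0.5531 0.1684 0.014 ]
```

```bash
cat >> h.py <<'E'
def place(x,y,q=None):
    bot.servo_line([x,y,.14],q,velocity=.15); bot.servo_line([x,y,.055],velocity=.12); F()
    for z in(.048,.044,.041,.039,.037,.0355,.0345):
        bot.servo_line([x,y,z],velocity=.03); o=get_obs(); f=o["wrist_force"]
        if f[2]>8 or np.abs(f[:2]).max()>10: break
    F(); hand.move_gripper(.058); bot.dwell(.2); bot.servo_line([x,y,.14],velocity=.15); F()
E
python3 - <<'E'
from h import *
place(.4982,.206)
bot.reach([.575,.14,.30],down(np.pi/2)); d=cam("wrist","w5")
bot.reach([.63,-.08,.27],down(np.pi/2)); e=cam("wrist","w6")
cv2.imwrite("pics/m7.png",np.hstack([cv2.resize(d["frame"][:210,120:400],(400,300)),cv2.resize(e["frame"],(400,300))])[:,:,::-1])
E
```

```text
t 34.5 p [0.4987 0.206  0.0555] F [ 0.6 -0.4 -2.1] w 0.045 g 62.0
t 36.4 p [0.4982 0.206  0.0354] F [-3.5 -1.6 13.1] w 0.0454 g 63.6
t 37.7 p [0.4977 0.2058 0.1394] F [-0.8 -0.4 -0.3] w 0.0581 g 0.0
```

View pics/m7.png

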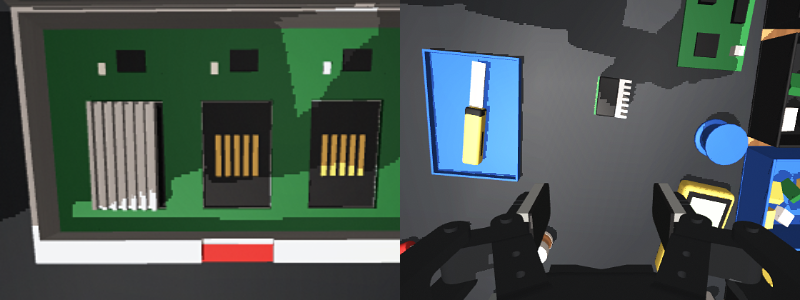

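A is seated in pocket 1: floor contact came at the expected height. I'll check whether B has moved, then grip it.

```bash
python3 - <<'E'
from h import *
w1=cv2.morphologyEx(mask(load("w_mod2"),(0,0,120),(180,70,255)),cv2.MORPH_CLOSE,np.ones((9,9)))
w2=cv2.morphologyEx(mask(load("w6"),(0,0,120),(180,70,255)),cv2.MORPH_CLOSE,np.ones((9,9)))
for n,w in(("w_mod2",w1),("w6",w2)):
    for b in blobs(w,300):
        P=plane(load(n),b[1],.072)
        if abs(P[0]-.65)<.05 and abs(P[1]+.035)<.05: print(n,b,P.round(4))
q0=down(np.radians(-7.1)); 
def qt(t): return (R.from_euler('z',np.radians(-7.1))*R.from_euler('y',-np.radians(t))*R.from_euler('x',np.pi)).as_quat()
def pose(t,pv,g=.055,lift=0): # TCP for module tilted t about pivot pv
    a=np.radians(t);u=np.array([np.cos(np.radians(-7.1)),np.sin(np.radians(-7.1))])
    h=g*np.cos(a)+.02*np.sin(a); k=-g*np.sin(a)+.02*np.cos(a)
    zt=R.from_quat(qt(t)).as_matrix()[:,2]; gp=np.array([pv[0]+k*u[0],pv[1]+k*u[1],h+lift]); return gp+.002*zt
for l in(0,.12):
    p=pose(70,(.68,-.035),lift=l); s=kinematics.solve_ik(p,qt(70)); print(p,None if s is None else np.round(s,2))
E
```

```text
w_mod2 (np.int32(971), [312.3, 100.7], [300, 72, 25, 58]) [ 0.6552 -0.0365  0.072 ]
w6 (np.int32(926), [311.9, 138.2], [300, 111, 25, 55]) [ 0.6552 -0.0368  0.072 ]
[ 0.63736614 -0.02968967  0.03692092] [ 0.02  0.94  2.34  3.28  1.35 -1.55]
[ 0.63736614 -0.02968967  0.15692092] [ 0.02  0.59  2.4   3.3   1.07 -1.6 ]
```

```bash
cat >> h.py <<'E'
YB=np.radians(-7.1)
def qt(t): return (R.from_euler('z',YB)*R.from_euler('y',-np.radians(t))*R.from_euler('x',np.pi)).as_quat()
def pose(t,pv,g=.055,lift=0):
    a=np.radians(t);u=np.array([np.cos(YB),np.sin(YB)])
    h=g*np.cos(a)+.02*np.sin(a); k=-g*np.sin(a)+.02*np.cos(a)
    gp=np.array([pv[0]+k*u[0],pv[1]+k*u[1],h+lift]); return gp+.002*R.from_quat(qt(t)).as_matrix()[:,2]
E
python3 - <<'E'
from h import *
c=(.6437,-.0356)
bot.reach([*c,.16],down(YB)); hand.move_gripper(.075); bot.servo_line([*c,.08],velocity=.15); bot.servo_line([*c,.053],velocity=.05); F()
hand.move_gripper(.03,70); F(); bot.servo_line([*c,.25],velocity=.15); F()
pv=(.68,-.035)
bot.reach(pose(70,pv,lift=.2),qt(70)); F()
bot.servo_line(pose(70,pv,lift=.03),velocity=.12); F()
a=cam("scene","c7")["frame"][160:310,200:400];b=cam("side","s7")["frame"][120:270,220:420]
cv2.imwrite("pics/m8.png",np.hstack([cv2.resize(a,(400,300)),cv2.resize(b,(400,300))])[:,:,::-1])
E
```

```text
t 42.8 p [ 0.6437 -0.0356  0.0529] F [-0.6 -0.   0.4] w 0.0747 g 0.0
t 43.1 p [ 0.6442 -0.0356  0.0535] F [0.4 0.1 3.4] w 0.0451 g 72.1
t 44.6 p [ 0.6431 -0.0356  0.2489] F [ 0.1  0.6 -2.1] w 0.0449 g 71.5
t 47.4 p [ 0.6377 -0.0295  0.2372] F [-0.3  0.1 -1.4] w 0.0451 g 71.7
t 49.0 p [ 0.6376 -0.0297  0.0676] F [ 0.8 -0.1 -1. ] w 0.0452 g 71.6
```

View pics/m8.png

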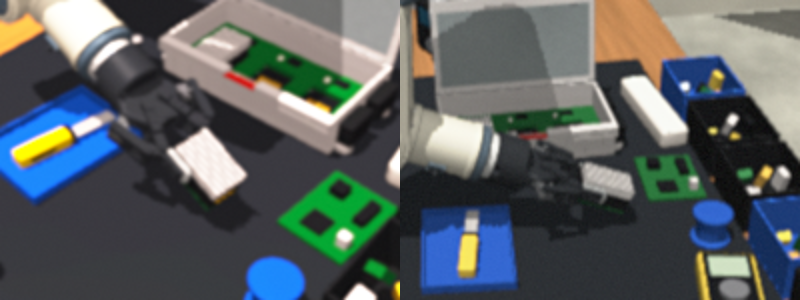

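The heat sink faces up and the module is tilted 70° with a firm grip. I'll lower its edge to the bench, release, and back off along the tool axis.

```bash
python3 - <<'E'
from h import *
pv=(.68,-.035)
for l in(.015,.008,.004,.002,.0005,-.001):
    bot.servo_line(pose(70,pv,lift=l),velocity=.05); o=F()
    if o["wrist_force"][2]>2.5: break
p=np.array(o["position"]); zt=R.from_quat(qt(70)).as_matrix()[:,2]
hand.move_gripper(.06); bot.dwell(.3); hand.move_gripper(.08)
bot.servo_line(p-.09*zt,velocity=.1); F()
bot.servo_line(p-.09*zt+[0,0,.15],velocity=.2)
bot.reach([.63,-.08,.27],down(np.pi/2)); e=cam("wrist","w8")
cv2.imwrite("pics/m9.png",np.hstack([cv2.resize(e["frame"],(400,300)),cv2.resize(e["frame"][60:200,220:360],(300,300))])[:,:,::-1])
E
```

```text
t 49.5 p [ 0.6372 -0.0297  0.0512] F [ 0.3 -0.2 -1.6] w 0.0452 g 71.6
t 49.8 p [ 0.6373 -0.0297  0.0445] F [ 0.  -0.1 -1.4] w 0.045 g 71.6
t 50.1 p [ 0.6373 -0.0297  0.0407] F [-0.1 -0.5 -2.4] w 0.045 g 71.6
t 50.3 p [ 0.6373 -0.0297  0.0388] F [ 0.1  0.3 -2.7] w 0.045 g 71.6
t 50.6 p [ 0.6375 -0.0297  0.0379] F [-2.2  0.6  3.2] w 0.0453 g 72.4
t 52.5 p [ 0.5542 -0.0192  0.0687] F [-0.4 -0.5  0. ] w 0.08 g 0.0
```

View pics/m9.png

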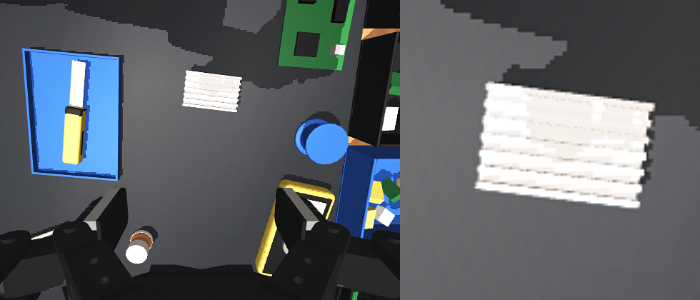

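B now lies flat with its heat sink up, crop corners (487,83), (653,104), (638,207) and (476,188). It goes into pocket 3.

```bash
python3 - <<'E'
from h import *
M=load("w8"); s=300/140
P=np.array([plane(M,(220+u/s,60+v/s),.04)[:2] for u,v in((87,83),(253,104),(238,207),(76,188))]); L=[round(np.linalg.norm(P[i]-P[(i+1)%4]),4) for i in range(4)]
e=(P[1]-P[0])+(P[2]-P[3]);c=P.mean(0);yaw=np.arctan2(e[1],e[0]); print(c.round(4),L,np.degrees(yaw))
assert abs(L[0]-.072)<.005 and abs(L[1]-.046)<.004
pick(c,yaw)
bot.reach([OX+.08,PY-.03,.14],down(np.pi/2)); F()
d=cam("wrist","w9"); a=d["frame"]; b=cam("side","s9")["frame"][60:270,140:420]
cv2.imwrite("pics/m10.png",np.hstack([cv2.resize(a,(400,300)),cv2.resize(b,(400,300))])[:,:,::-1])
E
```

```text
[ 0.6429 -0.0309] [np.float64(0.0717), np.float64(0.0444), np.float64(0.0723), np.float64(0.0448)] -6.691904799364225
t 59.3 p [ 0.6428 -0.0309  0.0288] F [0.4 0.8 0.3] w 0.0752 g 0.0
t 59.7 p [ 0.6433 -0.0309  0.0295] F [-0.7 -0.9  4. ] w 0.0452 g 62.8
t 60.7 p [ 0.6423 -0.0309  0.1292] F [-0.1  0.3 -2.6] w 0.045 g 62.2
t 62.0 p [0.6575 0.1755 0.1394] F [ 0.3 -0.3 -1.7] w 0.0449 g 62.2
```

View pics/m10.png

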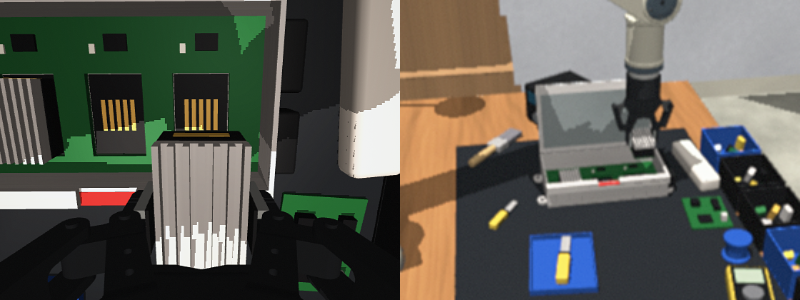

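```bash
python3 - <<'E'
from h import *
d=load("w9"); o=get_obs(); s=1.4
m=[plane(d,(p[0]*s,p[1]*s),o["position"][2]+.011) for p in((152,144),(250,143))]; k=[plane(d,(p*s,73*s),.014) for p in(174,229)]
print(np.round(m,4),np.round(k,4))
dy=(m[0][1]+m[1][1])/2-.036-o["position"][1]; px=(k[0][0]+k[1][0])/2; print(dy,px)
place(px+.0003,.206-np.clip(dy,-.003,.003))
bot.reach([.575,.14,.30],down(np.pi/2)); d=cam("wrist","w10")
cv2.imwrite("pics/m11.png",cv2.resize(d["frame"][:210,120:460],(680,420))[:,:,::-1])
E
```

```text
[[0.6352 0.2125 0.1507]
 [0.6786 0.213  0.1507]] [[0.6324 0.2454 0.014 ]
 [0.6824 0.2454 0.014 ]]
0.0015419472229792064 0.6574113854918383
t 63.3 p [0.6583 0.2045 0.0556] F [ 0.4 -0.3 -1.4] w 0.0449 g 62.2
t 65.2 p [0.6579 0.2045 0.0355] F [-2.6 -1.   7.8] w 0.0452 g 63.2
t 66.5 p [0.6571 0.2042 0.1392] F [ 0.5 -0.3  0.4] w 0.0582 g 0.0
```

View pics/m11.png

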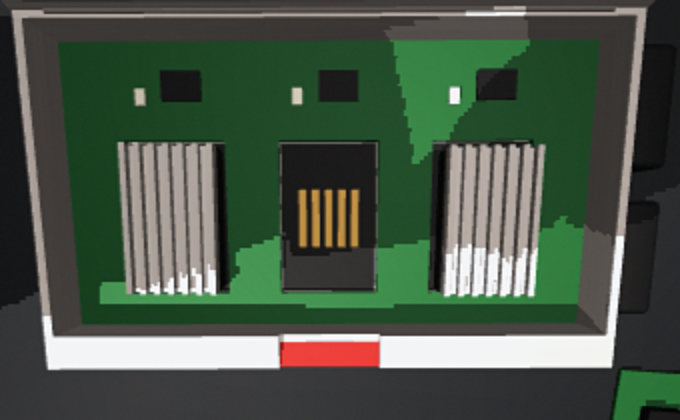

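Both modules sit squarely in their pockets, heat sinks up, with pocket 2 empty since there are only two modules. I have now used up my picture allowance, so from here I work from numbers only. Next: shut the cover from behind with closed fingers.

```bash
cat >> h.py <<'E'
def shutpose(th,r,extra=0):
    n=.003+.003*(th>.15)+.011*np.sin(th)+extra
    return [.578,.296-r*np.cos(th)+n*np.sin(th),.062+r*np.sin(th)+n*np.cos(th)+.017]
E
python3 - <<'E'
from h import *
q=down(np.pi/2)
for th in(1.75,1.2,.6,0): print(kinematics.solve_ik(shutpose(th,.14),q) is not None,np.round(shutpose(th,.14),3),end=' ')
bot.servo_line([.578,.14,.33]); hand.move_gripper(0.0,40)
s=shutpose(1.75,.14,.035); bot.servo_line([.578,s[1]+.03,.33],q,velocity=.25); bot.servo_line([.578,s[1]+.03,s[2]],velocity=.2); F()
bot.servo_line(s,velocity=.1); F()
for th in np.arange(1.75,.09,-.1):
    bot.servo_line(shutpose(th,.14+.008*(1.75-th)/1.6),velocity=.1); f=get_obs()["wrist_force"]; print(round(th,2),np.round(f,1),end=' | ')
    if np.linalg.norm(f)>25: print('STOP');break
F()
E
```

```text
True [0.578 0.338 0.214] True [0.578 0.26  0.215] True [0.578 0.187 0.168] True [0.578 0.156 0.082] t 70.2 p [0.5788 0.402  0.2089] F [ 1.3  1.1 -0.3] w 0.0002 g 0.0
t 70.7 p [0.5783 0.3713 0.2082] F [-0.1  0.7  0.1] w 0.0 g 0.0
1.75 [ 0.6 -0.3  0.6] | 1.65 [ 0.2  0.1 -1. ] | 1.55 [-1.3  0.1 -0.1] | 1.45 [-0.2 -0.1  0.2] | 1.35 [0.6 0.1 0. ] | 1.25 [ 0.   0.3 -0.3] | 1.15 [0.1 1.5 0.4] | 1.05 [-0.4  0.6  0.7] | 0.95 [0.  0.  0.2] | 0.85 [-0.1  0.5 -0.4] | 0.75 [ 0.1  0.1 -1. ] | 0.65 [ 0.  -0.3  1.2] | 0.55 [ 0.4 -0.   0.6] | 0.45 [-0.8  0.4  0.2] | 0.35 [-0.   0.1  0.9] | 0.25 [-0.   0.5  1.1] | 0.15 [ 0.1  0.8 -0.2] | t 76.0 p [0.5776 0.1502 0.1054] F [ 0.1  0.8 -0.2] w -0.0004 g 0.0
```

```bash
python3 - <<'E'
from h import *
for z in(.095,.090,.086,.084,.083,.082,.081,.080,.079,.078):
    bot.servo_line([.578,.148,z],velocity=.04); o=F()
    if o["wrist_force"][2]>12: break
bot.dwell(.3);F()
bot.servo_line([.578,.14,.30],velocity=.2)
bot.servo_line([.575,.17,.34],down(np.pi/2)); d=cam("wrist","w11")
g=mask(d,(45,60,20),(90,255,255)); print('green px in box',np.count_nonzero(g[40:190,160:410]))
h0=load("w_house"); print('diff to shut picture',np.abs(d["frame"][40:200,140:420].astype(int)-h0["frame"][40:200,140:420]).mean(), 'green then',np.count_nonzero(mask(h0,(45,60,20),(90,255,255))[40:190,160:410]))
gray=lambda x:cv2.GaussianBlur(cv2.cvtColor(x["frame"],cv2.COLOR_RGB2GRAY),(3,3),0)
for u in(200,280,360):
    c=[np.argmin(np.diff(gray(x)[150:230,u].astype(int)))+150 for x in(h0,d)]; print('front edge row then/now',c)
E
```

```text
t 76.5 p [0.5778 0.1479 0.0948] F [ 0.1 -0.5 -0.2] w -0.0 g 0.0
t 76.7 p [0.5778 0.148  0.0897] F [-0.3  0.4  0.1] w 0.0002 g 0.0
t 77.0 p [0.5778 0.148  0.0857] F [ 0.3  0.4 -0.1] w -0.0002 g 0.0
t 77.2 p [0.5779 0.148  0.0839] F [ 0.7 -0.9 -0.5] w -0.0 g 0.0
t 77.5 p [0.578 0.148 0.083] F [ 0.1 -0.9 -0.9] w 0.0001 g 0.0
t 77.7 p [0.578  0.148  0.0821] F [-0.4 -1.   1.5] w 0.0004 g 0.9
t 78.0 p [0.5781 0.148  0.0819] F [-4.  -0.7 11.5] w -0.0001 g 5.9
t 78.2 p [0.5782 0.148  0.0818] F [-6.2 -1.5 20.9] w 0.0001 g 10.5
t 78.5 p [0.5782 0.148  0.0818] F [-7.4 -2.5 21.2] w -0.0002 g 10.5
green px in box 0
diff to shut picture 4.408169642857143 green then 0
front edge row then/now [np.int64(204), np.int64(203)]
front edge row then/now [np.int64(204), np.int64(203)]
front edge row then/now [np.int64(204), np.int64(203)]
```

The cover is shut: it resists at exactly z = 65 mm and its front edge is back on its original row. Now the knob. I'll grip the bar at 161.6° and turn it clockwise to 41°.

```bash
python3 - <<'E'
from h import *
k=[.5098,-.4266]
bot.reach([*k,.18],down(np.radians(161.6))); hand.move_gripper(.04,60); bot.servo_line([*k,.12],velocity=.2); bot.servo_line([*k,.09],velocity=.05); F()
hand.move_gripper(.005); F()
for a in np.arange(156.6,41,-5).tolist()+[41.]:
    bot.reach([*k,.09],down(np.radians(a))); o=get_obs()
    if int(a)%4==0: print(round(a,1),np.round(o["wrist_force"],1),round(o["ft_torque"][2],3),round(o["gripper_width"],4))
F(); x=R.from_quat(get_obs()["orientation"]).as_matrix()[:,0]; print('tool yaw',np.degrees(np.arctan2(x[1],x[0])))
hand.move_gripper(.04); F(); bot.servo_line([*k,.18],velocity=.15)
bot.reach([.52,-.42,.27],down(np.pi/2)); cam("wrist","w12")
E
```

```text
t 84.2 p [ 0.5099 -0.4267  0.09  ] F [-0.5 -0.1 -0.6] w 0.0401 g 0.0
t 84.6 p [ 0.5101 -0.4265  0.0905] F [0.6 2.2 5.7] w 0.0116 g 59.8
156.6 [0.4 3.3 4.8] -0.047 0.0115
136.6 [-0.7  2.5  5.9] 0.013 0.0113
116.6 [-1.5  1.8  5.6] -0.008 0.0116
96.6 [-2.4  1.7  6. ] -0.085 0.0115
76.6 [-2.6  0.8  5.9] -0.076 0.0116
56.6 [-2.5  1.8  5.8] -0.019 0.0112
t 90.8 p [ 0.5094 -0.4266  0.0905] F [-2.8  3.1  6.1] w 0.0114 g 60.1
tool yaw 41.075068069586635
t 91.2 p [ 0.5098 -0.4267  0.0899] F [-0.5 -1.1 -0.4] w 0.0397 g 0.0
```

```bash
python3 - <<'E'
from h import *
k=np.array([.5096,-.4265])
for n in("w_sup","w12"):
    d=load(n); hh=hsv(d); u0,v0=proj(d,[*k,.09]).astype(int); best={}
    for lo in(110,150,190,235):
        pts=[]
        for v in range(v0-50,v0+50):
            for u in range(u0-50,u0+50):
                if hh[v,u,2]>lo and hh[v,u,1]<60:
                    P=plane(d,(u,v),.09)[:2]-k
                    if np.hypot(*P)<.0255: pts.append(P)
        pts=np.array(pts)
        if len(pts)<20: continue
        r=cv2.minAreaRect((pts*1e4).astype(np.float32)); w,V=np.linalg.eigh(np.cov(pts.T)); print(n,lo,len(pts),'ctr',pts.mean(0).round(4),'pca',round(np.degrees(np.arctan2(V[1,1],V[0,1]))%180,1),'rect',np.round(r[1],0),round(r[2],1))
T=load("w12"); T2=cam("wrist","w13")
E
```

```text
w_sup 110 834 ctr [-0.0008 -0.001 ] pca 157.6 rect [313. 502.] 70.0
w_sup 150 781 ctr [-0.0008 -0.0011] pca 157.5 rect [309. 502.] 69.5
w_sup 190 712 ctr [-0.001  -0.0012] pca 157.3 rect [303. 503.] 68.9
w_sup 235 210 ctr [-0.0095  0.    ] pca 128.8 rect [294. 505.] 66.9
w12 110 834 ctr [-0.     -0.0009] pca 44.3 rect [501. 320.] 40.7
w12 150 783 ctr [-0.0001 -0.0009] pca 43.8 rect [501. 317.] 40.8
w12 190 697 ctr [-0.0002 -0.001 ] pca 43.5 rect [501. 311.] 40.7
w12 235 175 ctr [0.0043 0.0005] pca 54.5 rect [502. 302.] 40.2
```

```bash
python3 - <<'E'
from h import *
k=np.array([.5096,-.4265])
for n in("w_sup","w12"):
    d=load(n); m=mask(d,(0,0,150),(180,60,255)); m=cv2.morphologyEx(m,cv2.MORPH_OPEN,np.ones((5,5)))
    u0,v0=proj(d,[*k,.09]).astype(int); l=cv2.connectedComponents(m)[1]; lab=np.bincount(l[v0-8:v0+8,u0-8:u0+8].ravel())[1:].argmax()+1
    v,u=np.where(l==lab); P=np.array([plane(d,(a,b),.09)[:2] for a,b in zip(u,v)]); C=P.mean(0); w,V=np.linalg.eigh(np.cov(P.T))
    r=cv2.minAreaRect(((P-C)*1e4).astype(np.float32))
    print(n,len(P),C.round(4),'pca',round(np.degrees(np.arctan2(V[1,1],V[0,1]))%180,1),np.round(r[1],0),round(r[2],1))
d=load("w12"); g=[b for b in blobs(mask(d,(50,100,100),(80,255,255)),20)]; print(g)
for b in g: print(np.degrees(np.arctan2(*(plane(d,b[1],.06)[:2]-k)[::-1])))
for n in("w_tray","w8"):
    T=load(n)
T=None
bot.reach([.46,-.06,.27],down(np.pi/2)); T=cam("wrist","w_tray2")
for n in("w_tray","w_tray2"):
    t=load(n); print(n,[b[:2] for b in blobs(mask(t,(20,90,80),(35,255,255)),300)],[b[:2] for b in blobs(mask(t,(0,0,150),(180,60,255)),600)])
S0,S1=load("scene0"),cam("scene","c_end")
df=np.abs(S0["frame"].astype(int)-S1["frame"]).max(2)>60; df=cv2.morphologyEx(df.astype(np.uint8)*255,cv2.MORPH_OPEN,np.ones((3,3))); print([ (int(b[0]),b[1]) for b in blobs(df,25)])
E
```

```text
w_sup 622 [ 0.5102 -0.427 ] pca 162.7 [117. 451.] 70.0
w12 687 [ 0.5094 -0.4265] pca 40.1 [454. 119.] 40.7
[(np.int32(87), [302.1, 164.9], [295, 159, 15, 13])]
41.195160366932456
w_tray [(np.int32(16864), [33.2, 194.7]), (np.int32(649), [129.6, 13.4]), (np.int32(393), [264.3, 213.9]), (np.int32(1955), [536.7, 303.5])] [(np.int32(1137), [277.5, 137.5]), (np.int32(688), [503.2, 160.0])]
w_tray2 [(np.int32(21475), [32.2, 196.1]), (np.int32(523), [130.8, 12.0]), (np.int32(344), [264.8, 212.8]), (np.int32(2124), [536.6, 306.0])] [(np.int32(1149), [277.6, 136.0])]
[(1146, [116.8, 14.2]), (734, [166.9, 17.1]), (1341, [229.7, 30.4]), (87, [319.7, 6.4]), (38, [199.2, 24.8]), (44, [92.8, 30.9]), (30, [127.5, 31.1]), (31, [323.5, 34.6]), (1104, [173.4, 59.7]), (64, [200.4, 41.6]), (31, [93.3, 45.3]), (41, [204.3, 53.2]), (617, [95.8, 76.8]), (105, [104.3, 58.3]), (209, [130.9, 58.2]), (161, [214.8, 63.4]), (1614, [139.5, 83.0]), (72, [233.2, 69.4]), (4582, [231.9, 124.7]), (106, [113.2, 96.8]), (960, [332.5, 129.5]), (242, [192.8, 174.3]), (279, [296.6, 183.4]), (63, [263.1, 179.8]), (61, [247.2, 180.7]), (29, [263.3, 224.6]), (495, [301.4, 252.1]), (780, [231.0, 289.4]), (46, [107.2, 302.1]), (57, [101.0, 309.3]), (68, [117.2, 309.1]), (43, [110.7, 315.8])]
```

The bar reads 40.1–40.7° against 41.2° for the green mark, so the knob is at 12 V to within about 0.1 V. The tool lies in its tray where it was, and the scene differences look to be just the arm and its shadows, the modules and the knob. Handing in.

```bash
python3 - <<'E'
from h import *
F(); print(hand_in())
E
```

```text
t 94.3 p [ 0.4606 -0.0609  0.27  ] F [ 1.1  0.1 -0.1] w 0.0399 g 0.0
the job is handed in; nothing more can be done
None
```

The job is handed in at 94 s: both modules present are in pockets 1 and 3 heat sink up, the cover is shut, the knob is within about 0.1 V of 12 V, and the pry tool is back in its tray, but I viewed 16 pictures against the limit of 14, so everything after the modules (cover, knob, tool) was checked by measurement only.

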